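Load the capper's feeder pans and hold its run lever

ROBOT

A 6-joint arm with a two-finger parallel gripper is mounted at the origin on the work surface. World frame = base frame: x ahead of the robot, y to its left, z up, the work surface at z = 0. Lengths are in m, angles in degrees, forces in N, time in s.
With the tool pointing down it reaches from about 0.25 to 0.775 m from the base axis. Payload 4 kg.
Tool frame: the origin (TCP) lies on the centre line of the jaws, within the pads' length; the fingertips stand 25 mm ahead of it and the grasp point (between the pads) lies 6 mm ahead of it; z points along the fingers, y is the line along which they close (so a half turn about z gives the same grasp; the last joint's range is limited). The gripper opens to 94 mm and grips with 3 to 60 N. Pads are 16 mm wide; open, the fingers measure 119 mm over their backs; the gripper's body (75 mm by 177 mm) begins 78 mm behind the grasp point.
Start: joints at [-80.163, 4.996, 78.535, -0, 96.463, -5.907], TCP at [0.149, -0.529, 0.231] pointing down, gripper open.
Joint ranges: [-177.83, 177.83], [-43.37, 116.18], [15.69, 146.23], [-61.86, 241.86], [9.47, 152.12], [-147.06, 147.06]. Speed limits (degrees/s): [159.86, 159.86, 180, 180, 180, 180].

INTERFACE

Orientations are given as a 3x3 rotation matrix whose columns are the frame's x, y, z axes.
In Python, from station import bot gives the robot as it stands.
- The arm moves only by the tool carry_out, never from a script. Its argument "targets" is a list of rows, each a list of 7 numbers: the shift along the tool's x, y, z as a fraction of full scale, then the turn, a rotation vector about the tool's x, y, z as a fraction of full scale, then the opening, from -1 (shut) to 1 (fully open). In form: [[dx, dy, dz, ax, ay, az, jaw], ...]. A call has 1 to 10 rows; each row shifts and turns the commanded pose from where the row before left it, along the tool's axes as they then stand; what a row does not reach is not made up. Full scale, the value 1, is 0.5 m for a shift and pi rad for a turn. A row lasts 1/8 s, in which the tool goes at most 62.5 mm and 10.7 degrees, less where a joint would pass 70% of its speed; a pose out of reach is approached as far as the arm can. A call with a number of a shift or a turn outside -1 to 1 is refused whole. A call with a gripper value outside its range is refused whole. The fingers move at their own pace and stop on an object; "squeeze" is the grip in N (left out, the last holds). Time passes only in rows, so rows that do not move let the fingers close. It gives the time, the measured TCP pose, the force, the opening and the grip force at its end, in the units of the state.
- bot.get_state(): the state, without advancing time (a new reading comes with each control period).
- bot.capture(name): name is "scene" or "side" or "wrist"; returns the picture (480x640x3 uint8, blue, green, red); there is no depth.
- bot.camera_model(name): a dict with "fx", "fy", "cx", "cy" (pixels), "D" ([k1, k2, p1, p2, k3] as OpenCV has them; the pictures are not rectified), "rvec" (rotation vector, rad) and "tvec" (3), from world to camera coordinates, as OpenCV has them; the wrist camera has in their place "tool_from_camera" (4x4, takes a point from camera to tool coordinates, whose origin is the TCP and whose axes are the flange's). Camera axes: x right, y down, z forward; pixel columns grow to the right and rows downward; lengths in m; the calibration is good to about 2 mm. A picture is of the moment at which its call begins: read the wrist's pose just before it. camera_model takes no time and is no camera call.
- bot.job_done(): hands the job in; it is judged then, once.
The state is a dict: "t": time; "joint_positions": joint angles; "dq": joint speeds; "joint_efforts": joint torques, N m; "position": TCP position; "eef_rot": TCP orientation; "ft_force": force on the tool from outside, world axes, zero at the start; "wrist_torque": the same for the moment, N m; "grip_width": finger opening in m; "grasp_force": force on a finger pad.
Only numpy, scipy, OpenCV 4.12 (cv2) and the standard library are available. Lean on these libraries where they do the work, as an engineer would, in place of code of your own. Each camera call takes 0.05 s, during which the arm holds its last target. There are 200 camera calls.

TASK

Load the capping machine: put the two flat screw lids from the white board into the square feeder pan and the T-shaped stopper into the round feeder pan. Then press the hold-to-run lever's black paddle down with the fingertips to the middle of its travel, never down to the bottom stop (that trips the machine), keep it there for two seconds, and finish while still holding it there. Leave the bottle and the jar where they are.

Things in the scene. Friction and masses are not known exactly. Their poses are not given: they have to be found in the camera images.
- lid_a: screw lid for a bottle: flat brass-coloured metal disc, 43 mm diameter, 14 mm high, top up, 30 g nominal. Origin: centre of its underside; z up. It starts lying on the white board
- lid_b: screw lid for a bottle: flat brass-coloured metal disc, 43 mm diameter, 14 mm high, top up, 30 g nominal. Origin: centre of its underside; z up. It starts lying on the white board (same as the other)
- stopper: T-shaped bottle stopper standing on its head: wooden head 32 mm diameter, 12 mm high (below), with a cork shank 20 mm diameter rising from it to 38 mm above the underside, 30 g nominal. Origin: centre of the head's underside; z points up the shank. It starts on the white board
- board: white plastic sorting board, 210 x 210 x 12 mm, fixed; the three closures stand on it, mixed, about 100 mm or more apart. Origin: centre of its underside, on the bench; axes along its edges
- square_pan_floor (a point): centre of the inner floor of the square aluminium feeder pan (fixed): 24 mm above the bench, inside 122 x 122 mm, walls 4 mm thick, rim 36 mm above this floor (60 mm above the bench); x and y along its sides. It stands left of the board, and may be swapped with the round pan
- round_pan_floor (a point): centre of the inner floor of the round aluminium feeder pan (fixed): 24 mm above the bench, inside diameter 122 mm, walls 4 mm thick, rim 36 mm above this floor (60 mm above the bench). It stands left of the board
- lever_base: hold-to-run lever unit right of the board, screwed to the bench: steel foot 120 x 90 mm, two grey cheeks 95 mm high, and between them the lever, hinged 75 mm above the bench straight above this origin (centre of the underside); the lever reaches from the hinge along this body's -x. The unit includes the lever
- paddle (a point): centre of the top face of the black paddle (50 x 50 mm) on the lever's end, 110 mm from the hinge and 83 mm above the bench when released; it moves with the lever, x and y along the paddle's edges
- lever (a joint): angle of the lever, rad: 0 released (level), grows as the paddle is pressed down, 0.5 at the bottom stop (paddle then about 53 mm lower), middle of its travel 0.25 (paddle about 27 mm lower: 56 mm above the bench). A spring returns it: at the paddle it starts to move at about 3 N, takes about 7 N at the middle and 12 N at the bottom
- bottle: bystander: amber bottle, 64 mm diameter, 170 mm high, standing; origin: centre of its underside
- jar: bystander: glass jar, 72 mm diameter, 100 mm high, standing; origin: centre of its underside
There are look-alikes about, which are no part of the job. What is shaped like the lid_b but orange or pink is not meant.

How it is judged:
By the outcome, as a careful person would: the job done as asked, in the order asked, and still so for the second after the job is handed in, while the arm keeps its last pose, push and grip.
It also fails if it takes over 70 s, if anything falls off the work surface, if the arm or the gripper's body presses on something with over 40 N, if the wrist force passes 120 N, or if a joint passes its speed limit or range.

## Working session

There is one attempt and no reset: what is moved stays moved. The work goes in short steps, Python scripts to look and compute and a tool call to move; the robot and the scene stay as the last step left them, time stands still between calls to the robot, and variables do not carry over. Pictures are saved under pics/ and viewed, at most 10 in all, crops included, and the job is handed in when it is done.

Besides the shell and the picture viewer there is one more tool, called after "Emit:" by a JSON object that holds its "method" and its "body", one argument or row to a line. carry_out: Moves the arm, as the interface text tells. Its arguments: {"type":"object","properties":{"targets":{"type":"array"},"squeeze":{"type":"number"}},"required":["targets"]}

```bash
mkdir -p pics; ls
python3 - <<'E'
from station import bot
import cv2,numpy as np
s=bot.get_state()
print(s)
for n in("scene","side"):
    cv2.imwrite(f"pics/{n}0.png",bot.capture(n)); m=bot.camera_model(n)
    R=cv2.Rodrigues(np.array(m["rvec"],float))[0]; print(n,m,-R.T@np.array(m["tvec"]).ravel())
print(bot.camera_model("wrist"))
E
```

```text
pics
{'t': 0.0, 'joint_positions': array([-8.01615936e+01,  5.03880775e+00,  7.86239654e+01, -1.28684232e-03,
        9.64613440e+01, -5.90761917e+00]), 'dq': array([-0.03194649, -0.02082906,  0.08431558, -0.10395935,  0.04103804,
        0.06454008]), 'joint_efforts': array([ 3.04068162e-04, -3.40185106e+01, -3.02425790e+01,  7.16456026e-02,
        3.29014775e-02, -1.61985531e-04]), 'position': array([ 0.14915658, -0.52888329,  0.22931388]), 'eef_rot': array([[ 9.62474782e-01,  2.71370854e-01, -3.92136082e-04],
       [ 2.71371063e-01, -9.62472445e-01,  2.13057997e-03],
       [ 2.00757132e-04, -2.15704387e-03, -9.99997653e-01]]), 'ft_force': array([-0.85756285, -0.13168571, -0.43434396]), 'wrist_torque': array([ 0.00723137, -0.07082077, -0.02007889]), 'grasp_force': 0.0, 'grip_width': 0.09403734840764914}
scene {'fx': 580.9250853578153, 'fy': 580.9250853578153, 'cx': 327.6876136490556, 'cy': 232.88591547437932, 'D': array([-0.05153292,  0.        ,  0.        ,  0.        ,  0.        ]), 'rvec': array([ 1.67264667,  1.94334747, -0.73522583]), 'tvec': array([ 0.08805343, -0.333361
[... 235 characters left out ...]
  ]), 'rvec': array([ 2.38835383, -0.46021027,  0.19318222]), 'tvec': array([-0.51027625,  0.18898161,  1.11462773])} [ 0.23643352 -0.73465357  0.97101709]
{'fx': 394.35663226394536, 'fy': 394.35663226394536, 'cx': 327.2099345182404, 'cy': 240.79631719512543, 'D': array([-0.08147712,  0.        ,  0.        ,  0.        ,  0.        ]), 'tool_from_camera': array([[-1.47036205e-04, -9.73769295e-01, -2.27537554e-01,
         6.52920618e-02],
       [ 9.99999824e-01, -1.22117867e-05, -5.93944665e-04,
        -7.64200589e-04],
       [ 5.75586438e-04, -2.27537601e-01,  9.73769125e-01,
        -1.54943331e-01],
       [ 0.00000000e+00,  0.00000000e+00,  0.00000000e+00,
         1.00000000e+00]])}
```

View pics/scene0.png

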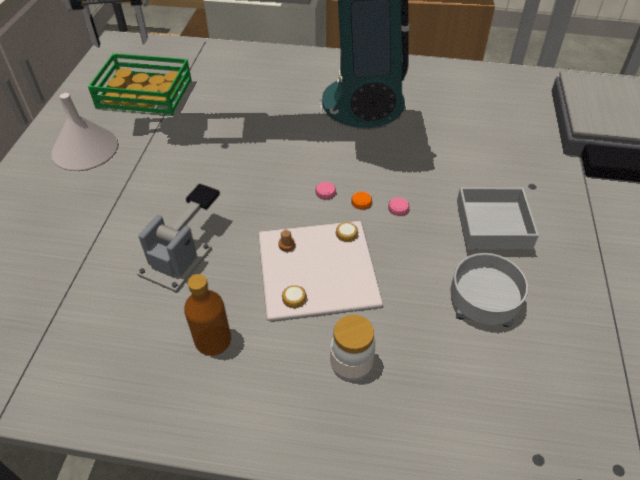

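View pics/side0.png

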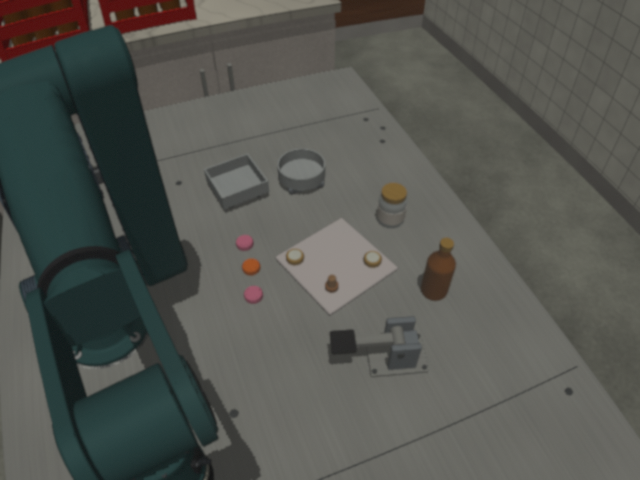

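The scene view shows:
- **Lids:** at (347,231) and (294,296) on the board.
- **Stopper:** at (286,240).
- **Pans:** square at (497,218), round at (489,290).
- **Paddle:** at (203,196).
- **Jar and bottle:** jar at (353,348), bottle at (208,320).
- **Look-alikes:** the pink and orange discs lie outside the board.

The side view agrees with this.

```bash
cat > h.py <<'E'
from station import bot
import cv2,numpy as np
def ray(n,px):
    m=bot.camera_model(n);K=np.array([[m["fx"],0,m["cx"]],[0,m["fy"],m["cy"]],[0,0,1]])
    u=cv2.undistortPoints(np.array(px,float).reshape(-1,1,2),K,np.array(m["D"])).reshape(-1,2)
    d=np.c_[u,np.ones(len(u))]
    if n=="wrist":
        s=bot.get_state();T=np.array(m["tool_from_camera"]);R=s["eef_rot"]
        return s["position"]+R@T[:3,3],d@(R@T[:3,:3]).T
    R=cv2.Rodrigues(np.array(m["rvec"],float))[0]
    return -R.T@np.array(m["tvec"]).ravel(),d@R
def onz(n,px,z):
    c,d=ray(n,px);return (c+d*((z-c[2])/d[:,2])[:,None])[:,:2]
def tri(p,q):
    a,d=ray("scene",[p]);b,e=ray("side",[q]);d,e=d[0],e[0]
    t=np.linalg.lstsq(np.c_[d,-e],b-a,rcond=None)[0];P,Q=a+t[0]*d,b+t[1]*e
    return (P+Q)/2,np.linalg.norm(P-Q)
def blobs(mask,amin=40):
    n,l,st,c=cv2.connectedComponentsWithStats(mask.astype(np.uint8))
    return [(c[i].round(1),st[i].tolist(),(l==i).astype(np.uint8)) for i in range(1,n) if st[i][4]>amin]
E
python3 - <<'E'
from h import *
np.set_printoptions(precision=4,suppress=True)
for n,boxes in (("scene",((325,215,370,250),(275,280,315,312),(270,222,302,258))),("side",((283,245,307,267),(360,247,385,270),(320,270,345,295)))):
    im=cv2.imread(f"pics/{n}0.png");hsv=cv2.cvtColor(im,cv2.COLOR_BGR2HSV)
    for b in boxes:
        x0,y0,x1,y1=b;m=(hsv[y0:y1,x0:x1,1]>70)
        for c,st,k in blobs(m,30):
            cn=cv2.convexHull(cv2.findContours(k,0,2)[0][0]); (cx,cy),(w,h),a=cv2.minAreaRect(cn)
            M=cv2.moments(cn);p=np.array([M["m10"]/M["m00"]+x0,M["m01"]/M["m00"]+y0])
            print(n,p,st,onz(n,[p],.019),onz(n,[p],.026), onz(n,[p],.031))
    k=cv2.cvtColor(im,cv2.COLOR_BGR2GRAY);x0,y0,x1,y1=(180,175,225,215) if n=="scene" else (322,322,362,360)
    for c,st,kk in blobs(k[y0:y1,x0:x1]<45):
        cn=cv2.findContours(kk,0,2)[0][0]+[x0,y0];q=cv2.approxPolyDP(cv2.convexHull(cn),4,True).reshape(-1,2);print("paddle",n,c+[x0,y0],st,onz(n,[c+[x0,y0]],.083),q.tolist(),onz(n,q,.083))
    # board corners hand-picked
bs=[(259,231),(362,223),(379,304),(267,319)];print("board",onz("scene",bs,.012))
print("jar",onz("scene",[(354,330)],.1),onz("side",[(394,192)],.1));print("bottle",onz("scene",[(198,285)],.17),onz("side",[(447,243)],.17))
im=cv2.imread("pics/scene0.png");a=cv2.resize(im[175:345,440:560],None,fx=3.5,fy=3.5,interpolation=2);b=cv2.resize(im[165:335,150:270],None,fx=3,fy=3.5)
cv2.imwrite("pics/c1.png",np.hstack([a,b[:, :360]]))
E
```

```text
scene [346.5846 231.4805] [11, 7, 22, 20, 209] [[0.4628 0.0171]] [[0.4691 0.0177]] [[0.4736 0.0181]]
scene [293.7826 296.0837] [7, 5, 25, 23, 258] [[ 0.6316 -0.057 ]] [[ 0.6365 -0.0558]] [[ 0.64   -0.0549]]
scene [286.0806 240.9643] [8, 8, 17, 22, 263] [[ 0.5052 -0.0959]] [[ 0.5111 -0.0944]] [[ 0.5154 -0.0933]]
paddle scene [203.  195.8] [7, 10, 32, 24, 454] [[ 0.4704 -0.2631]] [[198, 185], [218, 191], [206, 208], [187, 201]] [[ 0.4427 -0.2816]
 [ 0.4531 -0.238 ]
 [ 0.5013 -0.248 ]
 [ 0.4887 -0.2894]]
side [294.3953 257.5882] [3, 7, 18, 13, 90] [[0.4587 0.0122]] [[0.4571 0.0067]] [[0.4559 0.0028]]
side [372.0985 260.2039] [4, 8, 17, 12, 85] [[ 0.6271 -0.0625]] [[ 0.6243 -0.0675]] [[ 0.6222 -0.071 ]]
side [331.4743 283.598 ] [6, 5, 12, 17, 144] [[ 0.5118 -0.0908]] [[ 0.5098 -0.0955]] [[ 0.5084 -0.0989]]
paddle side [342.6 342.4] [9, 9, 25, 23, 483] [[ 0.4599 -0.2742]] [[351, 331], [355, 351], [333, 353], [331, 333]] [[ 0.4855 -0.2565]
 [ 0.4748 -0.3006]
 [ 0.4337 -0.2889]
 [ 0.4469 -0.2461]]
board [[ 0.4817 -0.1557]
 [ 0.4291  0.0444]
 [ 0.6208  0.0958]
 [ 0.6822 -0.0955]]
jar [[0.7372 0.0609]] [[0.735 0.055]]
bottle [[ 0.7388 -0.1772]] [[ 0.7295 -0.1849]]
```

View pics/c1.png

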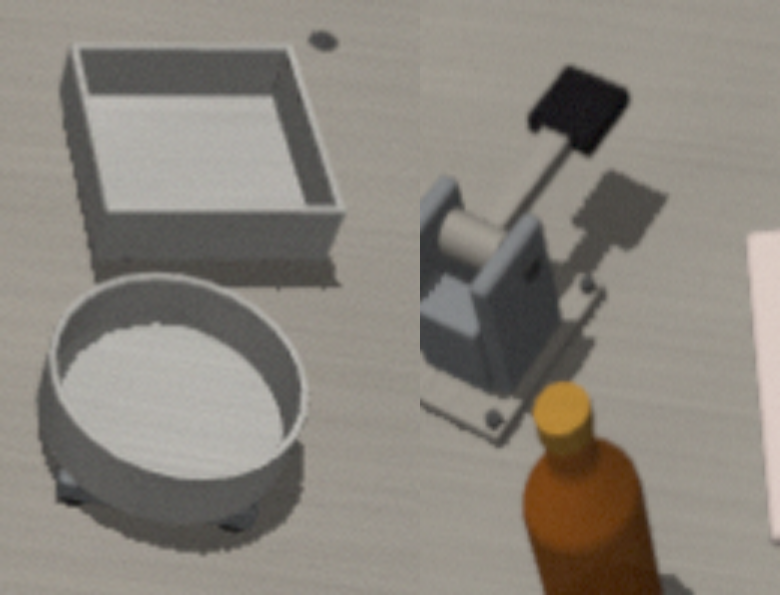

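Zoomed crop: the square pan's outer rim corners are at about (461,188), (523,188), (539,236) and (470,236). The round rim centre is at about (491,283). The paddle sits clear at the end of the lever. Next I'll hover over the board for a wrist view.

Emit:
{"method": "carry_out", "body": {
  "targets": [
    [0.09,-0.066,-0.006,0,0,0,1],
    [0.09,-0.066,-0.006,0,0,0,1],
    [0.09,-0.066,-0.006,0,0,0,1],
    [0.09,-0.066,-0.006,0,0,0,1],
    [0.09,-0.066,-0.006,0,0,0,1],
    [0.09,-0.066,-0.006,0,0,0,1],
    [0.09,-0.066,-0.006,0,0,0,1],
    [0.09,-0.066,-0.006,0,0,0,1],
    [0.09,-0.066,-0.006,0,0,0,1],
    [0.09,-0.066,-0.006,0,0,0,1]
  ]
}}

```text
t: 1.35
position: [0.4935, -0.0879, 0.2601]
eef_rot: [[0.962, 0.271, -0.001], [0.271, -0.962, -0.0], [-0.001, 0.0, -1.0]]
ft_force: [0.3, -0.6, 0.3]
grip_width: 0.0941
grasp_force: 0.0
```

Emit:
{"method": "carry_out", "body": {
  "targets": [
    [0,0,0,0,0,0,1],
    [0,0,0,0,0,0,1]
  ]
}}

```text
t: 1.6
position: [0.4924, -0.0898, 0.2599]
eef_rot: [[0.962, 0.272, -0.002], [0.272, -0.962, -0.0], [-0.002, -0.0, -1.0]]
ft_force: [-0.4, -0.0, 0.1]
grip_width: 0.0937
grasp_force: 0.0
```

Run:
```python
from h import *
np.set_printoptions(precision=4,suppress=True)
s=bot.get_state();print(s["t"],s["position"],s["eef_rot"],s["joint_positions"],s["ft_force"])
cv2.imwrite("pics/w1.png",bot.capture("wrist"))
q=onz("scene",[(460.6,187.9),(523.4,187.9),(538.6,235.6),(469.7,235.6)],.06);print("sq",q,q.mean(0),np.degrees(np.arctan2(*(q[3]-q[0])[::-1])))
print("rd",onz("scene",[(491.1,282.7)],.06))
```

```text
1.6 [ 0.4924 -0.0898  0.2599] [[ 0.9624  0.2717 -0.0016]
 [ 0.2717 -0.9624 -0.0004]
 [-0.0016 -0.0001 -1.    ]] [-16.8036  -1.5088  81.9095  -0.0474  99.6795  57.4231] [-0.4063 -0.0106  0.0891]
sq [[0.347  0.2336]
 [0.3269 0.3608]
 [0.4548 0.3794]
 [0.4747 0.2499]] [0.4009 0.3059] 7.271854471086547
rd [[0.5805 0.2857]]
```

View pics/w1.png

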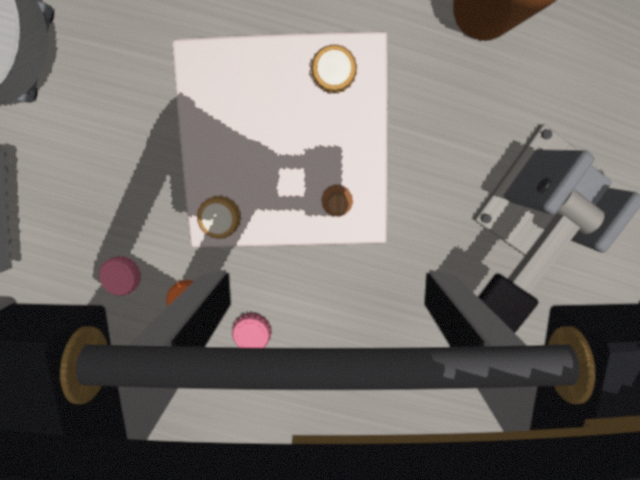

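The wrist view shows:
- **Lids:** at (334,68) and (219,216).
- **Stopper:** at (337,200), seen almost from straight above.
- **Paddle:** upper corners at about (497,273) and (538,300), with the finger hiding the lower right.

I'll refine these by ray casting.

```bash
cat >> h.py <<'E'
def sat(im,b,th=90):
    x0,y0,x1,y1=b;m=cv2.cvtColor(im,cv2.COLOR_BGR2HSV)[y0:y1,x0:x1,1]>th
    c=max(blobs(m,20),key=lambda t:t[1][4])
    h=cv2.convexHull(cv2.findContours(c[2],0,2)[0][0]);return np.array(cv2.minEnclosingCircle(h)[0])+[x0,y0],cv2.minEnclosingCircle(h)[1]
def go(x,y,z,yaw=None):
    s=bot.get_state();R=s["eef_rot"];d=R.T@(np.array([x,y,z])-s["position"])/.5
    print("t",s["t"],"move",d.round(4),"rows",np.linalg.norm(d)/.12, "yaw now",np.degrees(np.arctan2(R[1,0],R[0,0])).round(1))
E
python3 - <<'E'
from h import *
np.set_printoptions(precision=4,suppress=True)
im=cv2.imread("pics/w1.png")
for nm,b,z in (("lidb",(305,40,362,98),.024),("lida",(192,190,246,242),.024),("stop",(315,180,358,222),.03)):
    p,r=sat(im,b);print(nm,p,r,onz("wrist",[p],z))
q=[(497,273),(538,300),(519,331),(480,297)]
for z in (.073,.083):print("paddle",onz("wrist",q,z),onz("wrist",q,z).mean(0))
print("lever axis", onz("wrist",[(580,215)],.078))
print("bottle foot?",onz("wrist",[(478,35)],0))
print("board corners",onz("wrist",[(174,40),(386,33),(386,241),(192,246)],.012))
go(.629,-.06,.1)
E
```

```text
lidb [333.0689  68.5088] 23.690916061401367 [[ 0.6277 -0.057 ]]
lida [218.5 217. ] 21.360109329223633 [[0.4606 0.0159]]
stop [336.4685 200.155 ] 15.164410591125488 [[ 0.5097 -0.0939]]
paddle [[ 0.4906 -0.2526]
 [ 0.4761 -0.3016]
 [ 0.4415 -0.2961]
 [ 0.4643 -0.2456]] [ 0.4681 -0.274 ]
paddle [[ 0.4925 -0.2473]
 [ 0.4784 -0.2949]
 [ 0.4448 -0.2895]
 [ 0.4669 -0.2405]] [ 0.4707 -0.2681]
lever axis [[ 0.5629 -0.3048]]
bottle foot? [[ 0.7042 -0.1857]]
board corners [[ 0.616   0.0996]
 [ 0.6754 -0.0963]
 [ 0.4803 -0.1569]
 [ 0.4194  0.0396]]
t 1.65 move [0.2803 0.0155 0.3197] rows 3.5455578937656718 yaw now 15.7
```

Emit:
{"method": "carry_out", "body": {
  "targets": [
    [0.0935,0.0043,0.04,0,0,0,1],
    [0.0935,0.0043,0.04,0,0,0,1],
    [0.0935,0.0043,0.04,0,0,0,1],
    [0,0,0.1,0,0,0,1],
    [0,0,0.1,0,0,0,1],
    [0,0,0.08,0,0,0,1],
    [0,0,0.03,0,0,0,1],
    [0,0,0,0,0,0,1]
  ],
  "squeeze": 15
}}

```text
t: 2.65
position: [0.6289, -0.0589, 0.045]
eef_rot: [[0.963, 0.27, -0.002], [0.27, -0.963, 0.0], [-0.001, -0.001, -1.0]]
ft_force: [0.1, -0.4, 0.0]
grip_width: 0.0937
grasp_force: 0.0
```

Run:
```python
from h import *
go(.629,-.058,.040);cv2.imwrite("pics/w2.png",bot.capture("wrist"))
```

```text
t 2.65 move [ 0.0008 -0.0017  0.01  ] rows 0.0848875271565033 yaw now 15.6
```

View pics/w2.png

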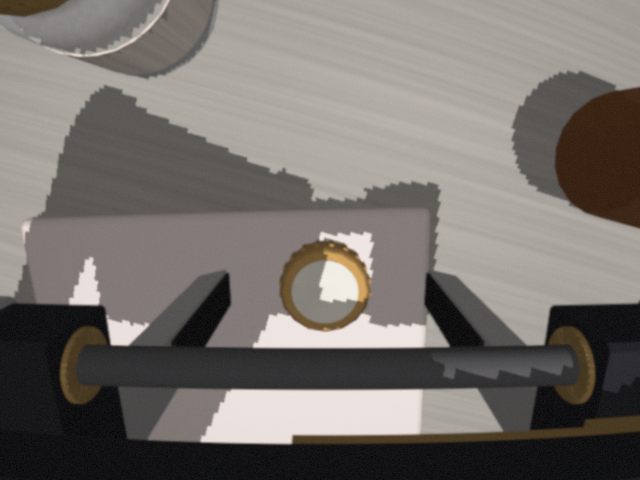

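The lid sits centred between the fingers at (325,287). I'll lower 4 mm and grip, then lift.

Emit:
{"method": "carry_out", "body": {
  "targets": [
    [0,0,0.008,0,0,0,1],
    [0,0,0,0,0,0,-1],
    [0,0,0,0,0,0,-1],
    [0,0,0,0,0,0,-1],
    [0,0,0,0,0,0,-1],
    [0,0,0,0,0,0,-1],
    [0,0,0,0,0,0,-1]
  ]
}}

```text
t: 3.58
position: [0.6295, -0.0578, 0.0414]
eef_rot: [[0.962, 0.271, -0.0], [0.271, -0.962, -0.0], [-0.0, 0.0, -1.0]]
ft_force: [-0.3, 0.4, -0.3]
grip_width: 0.0424
grasp_force: 15.0
```

Run:
```python
from h import *
im=cv2.imread("pics/w2.png");p,r=sat(im,(270,230,380,340));c,d=ray("wrist",[p])
s=bot.get_state();print(p,onz("wrist",[p],.024),s["position"],s["grip_width"],s["grasp_force"])
go(.4,.305,.13)
```

```text
[324.90326309 285.79356384] [[ 0.63254365 -0.05493675]] [ 0.62952747 -0.0577975   0.04142564] 0.042372065225223646 15.000326408771798
t 3.575 move [-0.2449 -0.8229 -0.1772] rows 7.30582538989667 yaw now 15.7
```

Emit:
{"method": "carry_out", "body": {
  "targets": [
    [0,0,-0.11,0,0,0,-1],
    [0,0,-0.11,0,0,0,-1],
    [-0.048,-0.104,-0.012,0,0,0,-1],
    [-0.048,-0.104,-0.012,0,0,0,-1],
    [-0.048,-0.104,-0.012,0,0,0,-1],
    [-0.048,-0.104,-0.012,0,0,0,-1],
    [-0.048,-0.104,-0.012,0,0,0,-1],
    [-0.048,-0.104,-0.012,0,0,0,-1],
    [-0.048,-0.104,-0.012,0,0,0,-1],
    [-0.048,-0.104,-0.012,0,0,0,-1]
  ]
}}

```text
t: 4.82
position: [0.3305, 0.2916, 0.1998]
eef_rot: [[0.963, 0.271, 0.001], [0.271, -0.963, 0.0], [0.001, -0.0, -1.0]]
ft_force: [0.5, 0.5, -0.6]
grip_width: 0.0425
grasp_force: 15.0
```

Emit:
{"method": "carry_out", "body": {
  "targets": [
    [0,0,0,0,0,0.047,-1],
    [0,0,0,0,0,0,-1],
    [0,0,0,0,0,0,-1]
  ]
}}

```text
t: 5.2
position: [0.3321, 0.2901, 0.1993]
eef_rot: [[0.992, 0.128, -0.0], [0.128, -0.992, -0.0], [-0.0, 0.0, -1.0]]
ft_force: [0.9, -0.4, 0.6]
grip_width: 0.0423
grasp_force: 15.0
```

Run:
```python
from h import *
s=bot.get_state();print(s["position"],s["grip_width"],s["joint_positions"].round(1))
go(.429,.310,.075);cv2.imwrite("pics/w3.png",bot.capture("wrist"))
```

```text
[0.33211018 0.29008832 0.19928708] 0.042277924619551 [ 33.8  -8.6  95.3  -0.   93.3 116.4]
t 5.2 move [ 0.1973 -0.0148  0.2485] rows 2.6473986404825216 yaw now 7.3
```

View pics/w3.png

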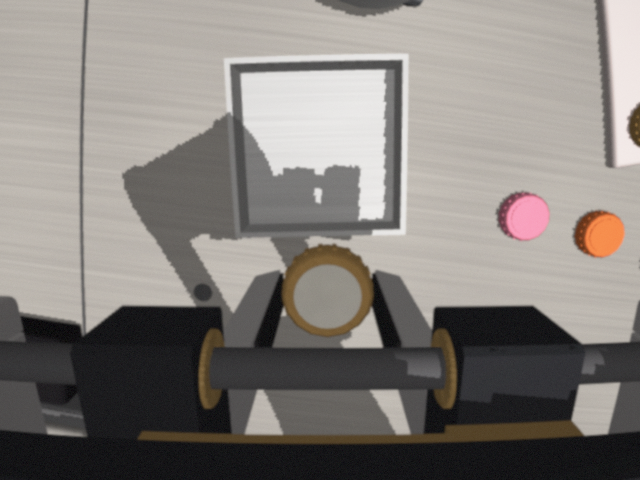

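The held lid shows at (328,293). The square pan's outer rim corners are at (224,59), (409,54), (405,233) and (237,237).

Run:
```python
from h import *
q=onz("wrist",[(224,59),(409,54),(405,233),(237,237)],.06);print(q.round(4),q.mean(0))
e=q[0]-q[3];f=q[1]-q[2];print(np.degrees(np.arctan2(e[1],e[0])),np.degrees(np.arctan2(f[1],f[0])))
```

```text
[[0.4502 0.3794]
 [0.4698 0.2503]
 [0.3421 0.2321]
 [0.3227 0.3594]] [0.39621233 0.3053234 ]
8.929832347670315 8.141637336907962
```

Emit:
{"method": "carry_out", "body": {
  "targets": [
    [0.094,-0.007,0.01,0,0,0,-1],
    [0.094,-0.007,0.01,0,0,0,-1],
    [0,0,0.1,0,0,0,-1],
    [0,0,0.1,0,0,0,-1],
    [0,0,0.05,0,0,0,-1],
    [0,0,0.019,0,0,0,-1],
    [0,0,0,0,0,0,-1],
    [0,0,0,0,0,0,-1]
  ]
}}

```text
t: 6.25
position: [0.4254, 0.3097, 0.0563]
eef_rot: [[0.992, 0.126, 0.003], [0.126, -0.992, 0.002], [0.003, -0.001, -1.0]]
ft_force: [0.3, -0.5, 0.2]
grip_width: 0.0419
grasp_force: 15.0
```

Emit:
{"method": "carry_out", "body": {
  "targets": [
    [0,0,0.003,0,0,0,-1],
    [0,0,0,0,0,0,0.3],
    [0,0,0,0,0,0,0.3],
    [0,0,0,0,0,0,0.3],
    [0,0,-0.1,0,0,0,0.3],
    [0,0,-0.1,0,0,0,0.3],
    [-0.001,0.118,0,0,0,0,1],
    [-0.001,0.118,0,0,0,0,1],
    [-0.001,0.118,0,0,0,0,1],
    [-0.001,0.118,0,0,0,0,1]
  ]
}}

```text
t: 7.5
position: [0.4522, 0.0733, 0.1537]
eef_rot: [[0.992, 0.127, 0.001], [0.127, -0.992, -0.0], [0.001, 0.0, -1.0]]
ft_force: [0.5, -0.7, -0.4]
grip_width: 0.0936
grasp_force: 0.0
```

Emit:
{"method": "carry_out", "body": {
  "targets": [
    [-0.001,0.118,0,0,0,0,1],
    [0,0,0.1,0,0,0,1],
    [0,0,0.05,0,0,0,1],
    [0,0,0.04,0,0,0,1],
    [0,0,0,0,0,0,1],
    [0,0,0,0,0,0,1]
  ]
}}

```text
t: 8.25
position: [0.4598, 0.0164, 0.0594]
eef_rot: [[0.992, 0.127, 0.002], [0.127, -0.992, -0.0], [0.002, 0.0, -1.0]]
ft_force: [0.3, -0.5, 0.2]
grip_width: 0.0941
grasp_force: 0.0
```

Run:
```python
from h import *
im=bot.capture("wrist");cv2.imwrite("pics/w4.png",im);p,r=sat(im,(230,200,430,335));print(p,r,onz("wrist",[p],.024));go(.4605,.016,.041)
```

```text
[326.87181854 277.0638504 ] 42.161869049072266 [[0.4617228  0.01764391]]
t 8.3 move [0.0006 0.0009 0.0375] rows 0.3124583629102204 yaw now 7.3
```

Emit:
{"method": "carry_out", "body": {
  "targets": [
    [0,0,0.037,0,0,0,1],
    [0,0,0,0,0,0,-1],
    [0,0,0,0,0,0,-1],
    [0,0,0,0,0,0,-1],
    [0,0,0,0,0,0,-1],
    [0,0,0,0,0,0,-1],
    [0,0,0,0,0,0,-1],
    [0,0,-0.1,0,0,0,-1],
    [0,0,-0.1,0,0,0,-1],
    [0,0,0,0,0,0,-1]
  ]
}}

```text
t: 9.55
position: [0.4622, 0.0162, 0.1449]
eef_rot: [[0.992, 0.127, 0.01], [0.127, -0.992, -0.001], [0.01, 0.002, -1.0]]
ft_force: [0.5, 0.0, -0.7]
grip_width: 0.0421
grasp_force: 15.0
```

Run:
```python
from h import *
go(.3715,.3015,.142)
```

```text
t 9.55 move [-0.1076 -0.5891  0.0034] rows 4.990418865008056 yaw now 7.3
```

Emit:
{"method": "carry_out", "body": {
  "targets": [
    [-0.022,-0.117,0,0,0,0,-1],
    [-0.022,-0.117,0,0,0,0,-1],
    [-0.022,-0.117,0,0,0,0,-1],
    [-0.022,-0.117,0,0,0,0,-1],
    [-0.022,-0.119,0,0,0,0,-1],
    [0,0,0.09,0,0,0,-1],
    [0,0,0.06,0,0,0,-1],
    [0,0,0.02,0,0,0,-1],
    [0,0,0,0,0,0,-1],
    [0,0,0,0,0,0,-1]
  ]
}}

```text
t: 10.8
position: [0.3682, 0.3008, 0.0558]
eef_rot: [[0.992, 0.126, 0.002], [0.126, -0.992, 0.001], [0.002, -0.001, -1.0]]
ft_force: [-0.0, -1.1, -0.2]
grip_width: 0.0422
grasp_force: 15.0
```

Emit:
{"method": "carry_out", "body": {
  "targets": [
    [0,0,0.002,0,0,0,-1],
    [0,0,0,0,0,0,0.3],
    [0,0,0,0,0,0,0.3],
    [0,0,0,0,0,0,0.3],
    [0,0,-0.1,0,0,0,0.3],
    [0,0,-0.1,0,0,0,0.3],
    [0.026,0.117,0,0,0,0,1],
    [0.026,0.117,0,0,0,0,1],
    [0.026,0.117,0,0,0,0,1],
    [0.026,0.117,0,0,0,0,1]
  ]
}}

```text
t: 12.05
position: [0.4491, 0.0734, 0.1542]
eef_rot: [[0.992, 0.127, 0.001], [0.127, -0.992, 0.0], [0.001, 0.0, -1.0]]
ft_force: [0.4, 0.6, 0.3]
grip_width: 0.0934
grasp_force: 0.0
```

Emit:
{"method": "carry_out", "body": {
  "targets": [
    [0.026,0.117,0,0,0,0,1],
    [0.026,0.117,0,0,0,0,1],
    [0.026,0.117,0,0,0,0,1],
    [0,0,0.1,0,0,0,1],
    [0,0,0,0,0,0,1],
    [0,0,0,0,0,0,1]
  ]
}}

```text
t: 12.8
position: [0.5099, -0.0937, 0.105]
eef_rot: [[0.992, 0.128, 0.001], [0.128, -0.992, -0.0], [0.001, 0.0, -1.0]]
ft_force: [-0.0, -0.4, 1.2]
grip_width: 0.0942
grasp_force: 0.0
```

Run:
```python
from h import *
im=bot.capture("wrist");p,r=sat(im,(250,180,400,335));print(p,r,onz("wrist",[p],.024),onz("wrist",[p],.035));go(.51,-.094,.052)
cv2.imwrite("pics/w5.png",im)
s=bot.capture("scene");cv2.imwrite("pics/s5.png",cv2.resize(s[150:350,200:560],(800,444)))
```

```text
[328.56989288 258.43548584] 26.675539016723633 [[ 0.50933776 -0.09393559]] [[ 0.5123693  -0.09349688]]
t 12.85 move [-0.0015  0.0003  0.1079] rows 0.899009996429596 yaw now 7.4
```

View pics/s5.png

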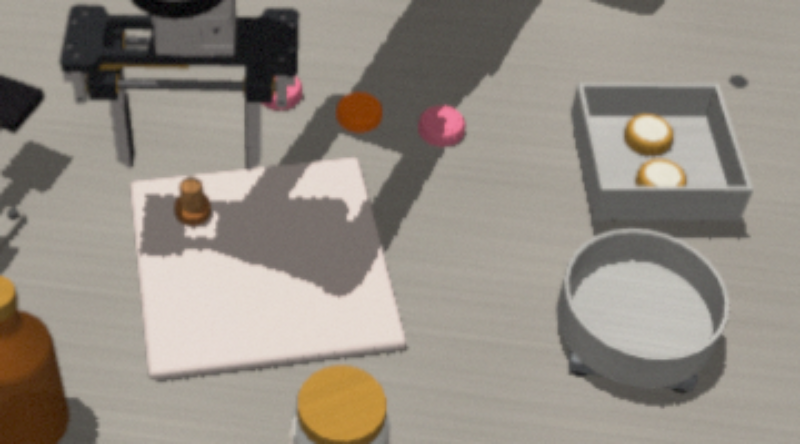

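Both lids lie flat in the square pan. The stopper stands between the open fingers, so I'll grip it by the shank.

Emit:
{"method": "carry_out", "body": {
  "targets": [
    [0,0,0.075,0,0,0,1],
    [0,0,0.03,0,0,0,1],
    [0,0,0,0,0,0,-1],
    [0,0,0,0,0,0,-1],
    [0,0,0,0,0,0,-1],
    [0,0,0,0,0,0,-1],
    [0,0,0,0,0,0,-1],
    [0,0,0,0,0,0,-1],
    [0,0,0,0,0,0,-1],
    [0,0,0,0,0,0,-1]
  ]
}}

```text
t: 14.15
position: [0.5095, -0.0941, 0.0514]
eef_rot: [[0.992, 0.127, -0.0], [0.127, -0.992, -0.0], [-0.0, 0.0, -1.0]]
ft_force: [1.1, 0.3, -0.4]
grip_width: 0.0191
grasp_force: 15.0
```

Emit:
{"method": "carry_out", "body": {
  "targets": [
    [0,0,-0.1,0,0,0,-1],
    [0,0,-0.1,0,0,0,-1],
    [0,0,0,0,0,0,-1]
  ]
}}

```text
t: 14.52
position: [0.5125, -0.0949, 0.1569]
eef_rot: [[0.992, 0.127, 0.01], [0.127, -0.992, -0.003], [0.01, 0.004, -1.0]]
ft_force: [0.1, -0.0, -0.8]
grip_width: 0.0192
grasp_force: 15.0
```

Run:
```python
from h import *
# round pan: rim contour from scene ellipse points (crop px /3.5 + offset)
c=[(50,370),(160,273),(308,392),(185,490)]
print(onz("scene",[(440+x/3.5,175+y/3.5) for x,y in c],.06))
go(.58,.286,.156)
```

```text
[[0.58573385 0.22153048]
 [0.51322808 0.2784623 ]
 [0.58038994 0.3496547 ]
 [0.64855253 0.28613206]]
t 14.525 move [ 0.2306 -0.7386  0.0008] rows 6.447675197164052 yaw now 7.3
```

Emit:
{"method": "carry_out", "body": {
  "targets": [
    [0.033,-0.1055,0,0,0,0,-1],
    [0.033,-0.1055,0,0,0,0,-1],
    [0.033,-0.1055,0,0,0,0,-1],
    [0.033,-0.1055,0,0,0,0,-1],
    [0.033,-0.1055,0,0,0,0,-1],
    [0.033,-0.1055,0,0,0,0,-1],
    [0.033,-0.1055,0,0,0,0,-1],
    [0,0,0.1,0,0,0,-1],
    [0,0,0.06,0,0,0,-1],
    [0,0,0.018,0,0,0,-1]
  ]
}}

```text
t: 15.78
position: [0.5747, 0.2867, 0.0614]
eef_rot: [[0.992, 0.127, -0.007], [0.127, -0.992, -0.002], [-0.007, 0.001, -1.0]]
ft_force: [-8.0, -2.2, 19.1]
grip_width: 0.0189
grasp_force: 15.0
```

Emit:
{"method": "carry_out", "body": {
  "targets": [
    [0,0,0,0,0,0,-1],
    [0,0,0,0,0,0,-1]
  ]
}}

```text
t: 16.02
position: [0.577, 0.2865, 0.0617]
eef_rot: [[0.992, 0.127, -0.001], [0.127, -0.992, -0.001], [-0.001, 0.0, -1.0]]
ft_force: [0.2, -0.8, -0.9]
grip_width: 0.019
grasp_force: 15.1
```

Emit:
{"method": "carry_out", "body": {
  "targets": [
    [0,0,0,0,0,0,-0.1],
    [0,0,0,0,0,0,-0.1],
    [0,0,0,0,0,0,-0.1],
    [0,0,-0.11,0,0,0,-0.1],
    [0,0,-0.11,0,0,0,-0.1],
    [-0.045,0.1025,-0.006,0,0,0,-1],
    [-0.045,0.1025,-0.006,0,0,0,-1],
    [-0.045,0.1025,-0.006,0,0,0,-1],
    [-0.045,0.1025,-0.006,0,0,0,-1],
    [-0.045,0.1025,-0.006,0,0,0,-1]
  ]
}}

```text
t: 17.27
position: [0.4975, 0.0168, 0.1878]
eef_rot: [[0.992, 0.127, 0.001], [0.127, -0.992, -0.0], [0.001, 0.001, -1.0]]
ft_force: [1.5, -0.6, 0.2]
grip_width: 0.0005
grasp_force: 0.0
```

Emit:
{"method": "carry_out", "body": {
  "targets": [
    [-0.045,0.1025,-0.006,0,0,0,-1],
    [-0.045,0.1025,-0.006,0,0,0,-1],
    [-0.045,0.1025,-0.006,0,0,0,-1],
    [-0.045,0.1025,-0.006,0,0,0,-1],
    [-0.045,0.1025,-0.006,0,0,0,-1],
    [0,0,0,0,0,0.043,-1],
    [0,0,0,0,0,0.043,-1],
    [0,0,0,0,0,0.043,-1],
    [0,0,0,0,0,0,-1],
    [0,0,0,0,0,0,-1]
  ]
}}

```text
t: 18.52
position: [0.4191, -0.25, 0.2026]
eef_rot: [[0.962, -0.273, 0.0], [-0.273, -0.962, -0.0], [0.0, 0.0, -1.0]]
ft_force: [-0.6, -0.9, 0.5]
grip_width: 0.0001
grasp_force: 0.0
```

Run:
```python
from h import *
go(.47,-.267,.12)
w=bot.capture("wrist");cv2.imwrite("pics/w6.png",w)
s=bot.capture("scene");cv2.imwrite("pics/m6.png",np.hstack([cv2.resize(w[0:400,100:640],(500,370)),cv2.resize(s[180:350,430:560],(283,370))]))
```

```text
t 18.525 move [0.1071 0.0049 0.1652] rows 1.6409189042600354 yaw now -15.8
```

View pics/m6.png

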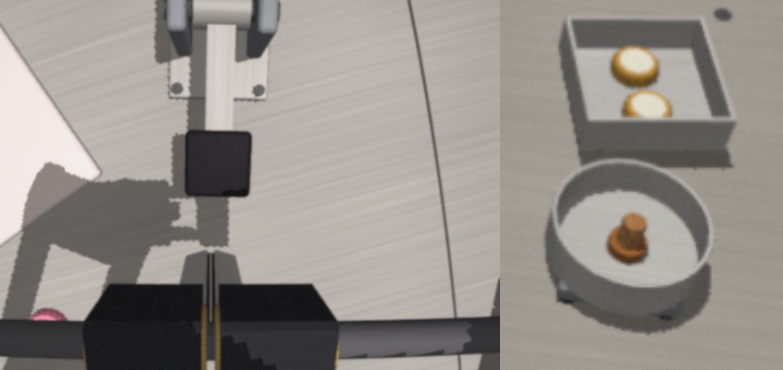

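The stopper stands upright in the round pan and both lids are in the square pan. The lever is aligned with the tool, with the paddle at about (337,176) in the full frame. I'll measure it now.

Run:
```python
from h import *
np.set_printoptions(precision=4,suppress=True)
g=cv2.cvtColor(cv2.imread("pics/w6.png"),cv2.COLOR_BGR2GRAY);x0,y0,x1,y1=285,125,390,230
c=max(blobs(g[y0:y1,x0:x1]<50),key=lambda t:t[1][4]);cn=cv2.findContours(c[2],0,2)[0][0]+[x0,y0]
r=cv2.minAreaRect(cn);b=cv2.boxPoints(r);q=onz("wrist",b,.083);print(r,q,q.mean(0),[np.linalg.norm(q[i]-q[i-1]) for i in range(4)])
rot=bot.get_state()["eef_rot"];e=q[np.argmax(q@rot[:2,0])]
k=onz("wrist",[(100+206*1.08,115*1.081),(100+234*1.08,115*1.081),(100+208*1.08,30*1.081),(100+236*1.08,30*1.081)],.08);d=(k[2]+k[3]-k[0]-k[1]);print("lever yaw",np.degrees(np.arctan2(d[1],d[0])))
```

```text
((334.20513916015625, 176.75730895996094), (70.20523834228516, 70.38369750976562), 2.045408248901367) [[ 0.4466 -0.2357]
 [ 0.4923 -0.2512]
 [ 0.4777 -0.2966]
 [ 0.4314 -0.2827]] [ 0.462  -0.2665] [np.float64(0.04939760631343047), np.float64(0.0482950568607362), np.float64(0.04766665632765232), np.float64(0.048384816788627646)]
lever yaw -17.004219023044655
```

Emit:
{"method": "carry_out", "body": {
  "targets": [
    [0.096,0.008,0,0,0,0,-1],
    [0,0,0.09,0,0,0,-1],
    [0,0,0.069,0,0,0,-1],
    [0,0,0.01,0,0,0,-1],
    [0,0,0,0,0,0,-1],
    [0,0,0,0,0,0,-1]
  ]
}}

```text
t: 19.38
position: [0.4652, -0.2678, 0.1203]
eef_rot: [[0.962, -0.274, 0.003], [-0.274, -0.962, -0.002], [0.004, 0.001, -1.0]]
ft_force: [-0.2, -0.6, 0.1]
grip_width: 0.0006
grasp_force: 0.0
```

Emit:
{"method": "carry_out", "body": {
  "targets": [
    [0,0,0.008,0,0,0,-1],
    [0,0,0.008,0,0,0,-1],
    [0,0,0.008,0,0,0,-1],
    [0,0,0,0,0,0,-1]
  ]
}}

```text
t: 19.88
position: [0.4642, -0.2672, 0.1063]
eef_rot: [[0.962, -0.275, 0.0], [-0.275, -0.962, -0.0], [0.0, 0.0, -1.0]]
ft_force: [-1.2, 0.5, 3.5]
grip_width: 0.0003
grasp_force: 1.7
```

Emit:
{"method": "carry_out", "body": {
  "targets": [
    [0,0,0.01,0,0,0,-1],
    [0,0,0.01,0,0,0,-1],
    [0,0,0.01,0,0,0,-1],
    [0,0,0.007,0,0,0,-1],
    [0,0,0,0,0,0,-1],
    [0,0,0,0,0,0,-1]
  ]
}}

```text
t: 20.62
position: [0.4647, -0.2674, 0.0881]
eef_rot: [[0.962, -0.275, 0.002], [-0.275, -0.962, -0.001], [0.002, 0.0, -1.0]]
ft_force: [-0.5, 1.0, 5.7]
grip_width: 0.0004
grasp_force: 3.3
```

Emit:
{"method": "carry_out", "body": {
  "targets": [
    [0,0,0.005,0,0,0,-1],
    [0,0,0.005,0,0,0,-1],
    [0,0,0,0,0,0,-1],
    [0,0,0,0,0,0,-1]
  ]
}}

```text
t: 21.12
position: [0.4653, -0.2675, 0.0836]
eef_rot: [[0.962, -0.274, 0.003], [-0.274, -0.962, -0.001], [0.003, 0.001, -1.0]]
ft_force: [-0.8, 1.1, 6.7]
grip_width: 0.0006
grasp_force: 3.7
```

Run:
```python
from h import *
S=[bot.get_state()];
for n in("scene","side"):
    im=bot.capture(n);S.append(bot.get_state())
    x0,y0=(150,160) if n=="scene" else (300,300)
    cv2.imwrite(f"pics/{n}7.png",cv2.resize(im[y0:y0+120,x0:x0+130],(390,360),interpolation=2))
print([(s["position"][2].round(4),s["ft_force"].round(1)) for s in S])
cv2.imwrite("pics/m7.png",np.hstack([cv2.imread("pics/scene7.png"),cv2.imread("pics/side7.png")]))
```

```text
[(np.float64(0.0836), array([-0.8,  1.1,  6.7])), (np.float64(0.0836), array([-1.3,  0.6,  8.1])), (np.float64(0.0836), array([-0.8,  0.7,  7.3]))]
```

View pics/m7.png

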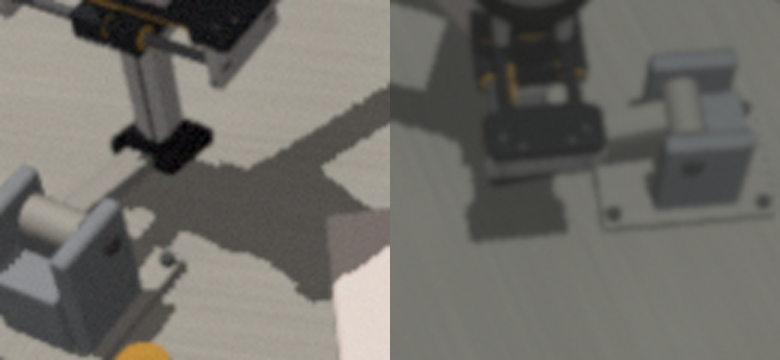

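The fingertips rest on the middle of the tilted paddle, with about 7 N at the expected mid height. I'll hold it there.

Emit:
{"method": "carry_out", "body": {
  "targets": [
    [0,0,0.001,0,0,0,-1],
    [0,0,0,0,0,0,-1],
    [0,0,0,0,0,0,-1],
    [0,0,0,0,0,0,-1],
    [0,0,0,0,0,0,-1],
    [0,0,0,0,0,0,-1],
    [0,0,0,0,0,0,-1],
    [0,0,0,0,0,0,-1],
    [0,0,0,0,0,0,-1],
    [0,0,0,0,0,0,-1]
  ]
}}

```text
t: 22.48
position: [0.4653, -0.2676, 0.0832]
eef_rot: [[0.962, -0.275, 0.003], [-0.275, -0.962, -0.002], [0.003, 0.001, -1.0]]
ft_force: [-1.0, 1.1, 7.0]
grip_width: 0.0003
grasp_force: 3.7
```

Emit:
{"method": "carry_out", "body": {
  "targets": [
    [0,0,0,0,0,0,-1],
    [0,0,0,0,0,0,-1],
    [0,0,0,0,0,0,-1],
    [0,0,0,0,0,0,-1],
    [0,0,0,0,0,0,-1],
    [0,0,0,0,0,0,-1],
    [0,0,0,0,0,0,-1],
    [0,0,0,0,0,0,-1],
    [0,0,0,0,0,0,-1],
    [0,0,0,0,0,0,-1]
  ]
}}

```text
t: 23.72
position: [0.4653, -0.2676, 0.0832]
eef_rot: [[0.962, -0.275, 0.003], [-0.275, -0.962, -0.002], [0.003, 0.001, -1.0]]
ft_force: [-0.8, 1.1, 7.6]
grip_width: 0.0003
grasp_force: 3.7
```

```bash
python3 -c "
from station import bot
s=bot.get_state();print(s['t'],s['position'],s['ft_force']);print(bot.job_done())"
```

```text
23.725 [ 0.46530696 -0.26758777  0.08320289] [-0.80755007  1.13208322  7.6222692 ]
the job is handed in; nothing more can be done
None
```

The job is handed in at 23.7 s: both lids are in the square pan, the stopper is in the round pan, and the paddle was held near mid-travel for over 2 s (about 7 N, angle estimated from fingertip height) and is still held there.

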